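# Make up two PCR kits from the cold-room stock

## Robot

A 6-joint arm with a two-finger parallel gripper is mounted at the origin on the work surface. World frame = base frame: x ahead of the robot, y to its left, z up, the work surface at z = 0. Lengths are in m, angles in rad, forces in N, time in s.
With the tool pointing down it reaches from about 0.3 to 0.875 m from the base axis. Payload 6.4 kg.
Tool frame: the origin (TCP) lies at the centre of the arm's flange, where the gripper is bolted on; the fingertips stand 173 mm ahead of it and the grasp point (between the pads) lies 155 mm ahead of it; z points along the fingers, x is the direction in which the jaws open and shut, and the axes are right-handed (so a half turn about z gives the same grasp; the last joint's range is limited). The gripper opens to 85 mm and grips with 20 to 120 N. Pads are 22 mm wide; open, the fingers measure 114 mm over their backs; the gripper's body (76 mm by 85 mm) begins 54 mm behind the grasp point. The pads swing forward as they close: fully open they stand 13 mm farther back than shut.
Start: joints at [-1.338, 0.181, 1.607, -0, 1.354, -0.206], TCP at [0.244, -0.521, 0.405] pointing down, gripper open.
Joint ranges: [-2.99, 2.99], [-0.89, 2.07], [0.3, 2.58], [-1.14, 4.28], [0, 2.63], [-3.12, 3.12]. Speed limits (rad/s): [2.57, 2.57, 3.01, 3.14, 3.14, 3.14].

## Interface

Orientations are given as a unit quaternion [w, x, y, z].
In Python, from bench import ctrl gives the robot as it stands. The module is installed in compiled form; this text tells all that it offers.
- The arm moves only by the tool move_arm, never from a script. Its argument "moves" is a list of rows, each an object of numbers: "gripper": the opening in per cent of the stroke, from 0 (shut) to 100 (fully open); "x", "y", "z": the shift along the tool's x, y, z in cm; "roll": the turn about the tool's z in degrees. In form: [{"gripper": .., "x": .., "y": .., "z": .., "roll": ..}, ...]. A call has 1 to 5 rows; each row shifts and turns the commanded pose from where the row before left it, along the tool's axes as they then stand; what a row does not reach is not made up. A row lasts 1/8 s, in which the tool goes at most 62.5 mm and 10.7 degrees, less where a joint would pass 70% of its speed; a pose out of reach is approached as far as the arm can. A call is refused whole if a number of a shift passes 6.25 or a number of a turn 10.7, either way. A call with a gripper value outside its range is refused whole. The fingers move at their own pace and stop on an object; the grip force is fixed at half the most. Time passes only in rows, so rows that do not move let the fingers close. It gives the time, the measured TCP pose, the force and the opening at its end, in the units of the state.
- ctrl.get_obs(): the state, without advancing time (a new reading comes with each control period).
- ctrl.camera(name): name is "side" or "top"; returns a dict with "img" (420x560x3 uint8, red, green, blue), "fx", "fy", "cx", "cy" (pixels), "D" ([k1, k2, p1, p2, k3] as OpenCV has them; the pictures are not rectified), "world_from_camera" (4x4, takes a point from camera to world coordinates). Camera axes: x right, y up, looking along -z (the intrinsics and any distortion apply to the point x, -y, -z); pixel columns grow to the right and rows downward; lengths in m; the calibration is good to about 2 mm. A picture is of the moment at which its call begins. There is no depth.
- ctrl.hand_in(): hands the job in, once; it reports no verdict.
The state is a dict: "time_s": time; "q": joint angles; "dq": joint speeds; "joint_efforts": joint torques, N m; "eef_pos": TCP position; "eef_rot": TCP orientation; "wrist_force": force on the tool from outside, world axes, zero at the start; "torque": the same for the moment, N m; "opening": opening from 0.0 (shut) to 1.0 (fully open).
Only numpy, scipy, OpenCV 4.12 (cv2) and the standard library are available. Lean on these libraries where they do the work, as an engineer would, in place of code of your own. Each camera call takes 0.05 s, during which the arm holds its last target. There are 200 camera calls.

## Task

Make up two kits from the stock on the bench. First the blue tray: the orange strip holder in its long slot and the red-capped bottle in one of its wells; only when that kit is complete start moving the stock for the white tray: the green strip holder in its long slot, and the yellow-capped bottle and the amber black-capped bottle in its two wells. Stand everything upright, flat on the tray's floor, set down rather than dropped, and leave the blue-capped spare bottle and the tip box where they are.

Things in the scene. Friction and masses are not known exactly. Their poses are not given: they have to be found in the camera images.
- orange_strip_center (a point): orange holder carrying a row of eight white domed tube caps (fixed to it, one rigid thing of about 80 g), block 84 mm long (its x) by 26 mm wide (its y) by 46 mm tall, 54 mm tall with the caps, standing upright on the bench; point on its vertical axis 25 mm above its underside
- green_strip_center (a point): green holder carrying a row of eight white domed tube caps (fixed to it, one rigid thing of about 80 g), block 84 mm long (its x) by 26 mm wide (its y) by 46 mm tall, 54 mm tall with the caps, standing upright on the bench; point on its vertical axis 25 mm above its underside
- red_bottle_center (a point): white bottle with a red cap: screw-capped round bottle, 34 mm diameter over its straight lower 43 mm, cap 27 mm diameter, 64 mm tall in all, about 50 g, standing upright on the bench; point at its centre, 32 mm above its underside
- yellow_bottle_center (a point): white bottle with a yellow cap: screw-capped round bottle, 34 mm diameter over its straight lower 43 mm, cap 27 mm diameter, 64 mm tall in all, about 50 g, standing upright on the bench; point at its centre, 32 mm above its underside
- amber_bottle_center (a point): amber glass bottle with a black cap: screw-capped round bottle, 34 mm diameter over its straight lower 43 mm, cap 27 mm diameter, 64 mm tall in all, about 50 g, standing upright on the bench; point at its centre, 32 mm above its underside
- spare_bottle_center (a point): white bottle with a blue cap, the spare, to be left alone: screw-capped round bottle, 34 mm diameter over its straight lower 43 mm, cap 27 mm diameter, 64 mm tall in all, about 50 g, standing upright on the bench; point at its centre, 32 mm above its underside
- blue_tray: blue plastic kit tray, fixed, 120 x 120 mm, 16 mm high, origin at the centre of its underside, z up. A long slot for a strip holder, 112 mm (tray x) by 46 mm (tray y), centred at tray x 0, y +33 mm; the holder lies along tray x, either way round. Two square wells for bottles, 52 x 52 mm, centred at tray x -30 and +30 mm, both at y -30 mm; either suits. All 12 mm deep with level floors 4 mm above the bench
- white_tray: white plastic kit tray, fixed, 120 x 120 mm, 16 mm high, origin at the centre of its underside, z up. A long slot for a strip holder, 112 mm (tray x) by 46 mm (tray y), centred at tray x 0, y +33 mm; the holder lies along tray x, either way round. Two square wells for bottles, 52 x 52 mm, centred at tray x -30 and +30 mm, both at y -30 mm; either suits. All 12 mm deep with level floors 4 mm above the bench
- tip_box_center (a point): grey box of yellow pipette tips beyond the stock, loose, to be left alone, 85 mm (x) by 120 mm (y) by 53 mm tall; point at its centre, 25 mm above its underside
Not all that is in view belongs to the job. What is shaped like the part that bears yellow_bottle_center but purple is not meant. Leave any purple look-alike of the part that bears amber_bottle_center alone.

How it is judged:
On the way, in this order (a step that is already met when the one before it is completed fails the run):
1. blue kit complete: orange strip holder in the slot, red-capped bottle in a well, both let go (x of orange_strip_center in the frame of blue_tray between -0.015 and 0.015 m and y of orange_strip_center in the frame of blue_tray between 0.021 and 0.045 m and z of orange_strip_center in the frame of blue_tray between 0.025 and 0.033 m and angle between each of orange_strip_center, red_bottle_center's own z axis and vertical below 0.12 rad and angle between the x axis of orange_strip_center and the x axis of blue_tray, either way round below 0.35 rad and x of red_bottle_center in the frame of blue_tray between -0.042 and 0.042 m and y of red_bottle_center in the frame of blue_tray between -0.042 and -0.018 m and z of red_bottle_center in the frame of blue_tray between 0.032 and 0.04 m and contact force between the fingers and orange_strip below 0.2 N and contact force between the fingers and red_bottle below 0.2 N and linear speed of each of orange_strip, red_bottle below 0.03 m/s), for 0.2 s.
2. white kit complete: green strip holder in the slot, yellow-capped and amber bottles in the wells, all let go (x of green_strip_center in the frame of white_tray between -0.015 and 0.015 m and y of green_strip_center in the frame of white_tray between 0.021 and 0.045 m and z of green_strip_center in the frame of white_tray between 0.025 and 0.033 m and angle between each of green_strip_center, yellow_bottle_center, amber_bottle_center's own z axis and vertical below 0.12 rad and angle between the x axis of green_strip_center and the x axis of white_tray, either way round below 0.35 rad and x of yellow_bottle_center in the frame of white_tray between -0.042 and 0.042 m and y of yellow_bottle_center in the frame of white_tray between -0.042 and -0.018 m and z of yellow_bottle_center in the frame of white_tray between 0.032 and 0.04 m and x of amber_bottle_center in the frame of white_tray between -0.042 and 0.042 m and y of amber_bottle_center in the frame of white_tray between -0.042 and -0.018 m and z of amber_bottle_center in the frame of white_tray between 0.032 and 0.04 m and contact force between the fingers and green_strip below 0.2 N and contact force between the fingers and yellow_bottle below 0.2 N and contact force between the fingers and amber_bottle below 0.2 N and linear speed of each of green_strip, yellow_bottle, amber_bottle below 0.03 m/s), for 0.2 s.
At the end, for the whole second after the job is handed in: Each strip holder flat in its tray's slot (15 mm along, 12 mm across, 0.35 rad), each bottle upright in a well of its tray, one per well (12 mm each way); heights within 4 mm, tilt under 0.12 rad; all released, at rest; spare bottle and tip box within 20 mm of their start (all of step 1 and all of step 2 and distance of each of spare_bottle_center, tip_box_center from where it was at the start of the episode below 0.02 m and angle between spare_bottle_center's own z axis and vertical below 0.2 rad); the robot touches nothing.
It fails at once if stock for the white kit moved (over 30 mm) before the blue kit is complete (not ((x of orange_strip_center in the frame of blue_tray between -0.015 and 0.015 m and y of orange_strip_center in the frame of blue_tray between 0.021 and 0.045 m and z of orange_strip_center in the frame of blue_tray between 0.025 and 0.033 m and angle between orange_strip_center's own z axis and vertical below 0.12 rad and angle between the x axis of orange_strip_center and the x axis of blue_tray, either way round below 0.35 rad) and (x of red_bottle_center in the frame of blue_tray between -0.042 and 0.042 m and y of red_bottle_center in the frame of blue_tray between -0.042 and -0.018 m and z of red_bottle_center in the frame of blue_tray between 0.032 and 0.04 m and angle between red_bottle_center's own z axis and vertical below 0.12 rad)) and distance of any of green_strip_center, yellow_bottle_center, amber_bottle_center from where it was at the start of the episode above 0.03 m).
It fails at once if spare bottle or tip box disturbed (moved over 20 mm or spare tipped) (not (distance of each of spare_bottle_center, tip_box_center from where it was at the start of the episode below 0.02 m and angle between spare_bottle_center's own z axis and vertical below 0.2 rad)).
It fails at once if a thing dropped: falling free faster than 0.6 m/s (about 18 mm) ((linear speed of orange_strip above 0.6 m/s and contact force between the fingers and orange_strip below 0.05 N) or (linear speed of red_bottle above 0.6 m/s and contact force between the fingers and red_bottle below 0.05 N) or (linear speed of green_strip above 0.6 m/s and contact force between the fingers and green_strip below 0.05 N) or (linear speed of yellow_bottle above 0.6 m/s and contact force between the fingers and yellow_bottle below 0.05 N) or (linear speed of amber_bottle above 0.6 m/s and contact force between the fingers and amber_bottle below 0.05 N)).
It also fails if it takes over 117 s, if anything falls off the work surface, if the arm or the gripper's body presses on something with over 40 N, if the wrist force passes 120 N, or if a joint passes its speed limit or range.

## Working session

There is one attempt and no reset: what is moved stays moved. The work goes in short steps, Python scripts to look and compute and a tool call to move; the robot and the scene stay as the last step left them, time stands still between calls to the robot, and variables do not carry over. Pictures are saved under pics/ and viewed, about 12 in all and at most 16, crops included, and the job is handed in when it is done.

Besides the shell and the picture viewer there is one more tool, called as a command line: name --argument value ..., lists and objects as JSON in quotes. move_arm: Moves the arm, as the interface text tells. Its arguments: {"type":"object","properties":{"moves":{"type":"array","items":{"type":"object","properties":{"gripper":{"type":"number"},"x":{"type":"number"},"y":{"type":"number"},"z":{"type":"number"},"roll":{"type":"number"}}}}},"required":["moves"]}

```bash
mkdir -p pics; python3 - <<'E'
from bench import ctrl
import cv2
for n in("top","side"):
    c=ctrl.camera(n); cv2.imwrite(f"pics/{n}0.png",c["img"][:,:,::-1])
    print(n,c["fx"],c["cx"],c["cy"],c["D"],c["world_from_camera"])
print(ctrl.get_obs())
E
```

```text
top 499.428356036019 274.6308312439325 201.37586282410223 [-0.13035782  0.          0.          0.          0.        ] [[-1.74336693e-02  9.96353500e-01 -8.35210730e-02  4.67912732e-01]
 [-9.99845636e-01 -1.75551943e-02 -7.20789372e-04  6.55744008e-03]
 [-2.18438967e-03  8.34956143e-02  9.96505751e-01  1.15891186e+00]
 [ 0.00000000e+00  0.00000000e+00  0.00000000e+00  1.00000000e+00]]
side 512.7491881009884 273.8147702858359 215.38021275806622 [-0.06627904  0.          0.          0.          0.        ] [[-0.95822646  0.16534741 -0.23337156  0.30339255]
 [-0.28581754 -0.58356611  0.76010455  0.89173327]
 [-0.01050642  0.79505398  0.60644768  0.75037821]
 [ 0.          0.          0.          1.        ]]
{'time_s': 0.1, 'q': array([-1.33831584e+00,  1.81502482e-01,  1.60792108e+00, -1.64320618e-05,
        1.35378792e+00, -2.06292498e-01]), 'dq': array([ 6.35672211e-04, -3.33178394e-03, -1.55702549e-03, -4.93819748e-04,
        5.04654991e-05, -3.07444301e-04]), 'joint_efforts': array([ 6.54222877e-04, -4.45875657e+01, -3.52236450e+01, -3.42286176e-04,
        4.17447765e-03, -7.74759286e-06]), 'eef_pos': array([ 0.24424067, -0.52029771,  0.4038476 ]), 'eef_rot': array([-5.59053757e-04,  8.44047179e-01, -5.36268314e-01, -5.85385543e-04]), 'wrist_force': array([-0.32319464, -0.3967533 , -0.520322  ]), 'torque': array([ 0.00704497, -0.00025481,  0.01484153]), 'opening': 0.9973765791393634}
```

View pics/top0.png

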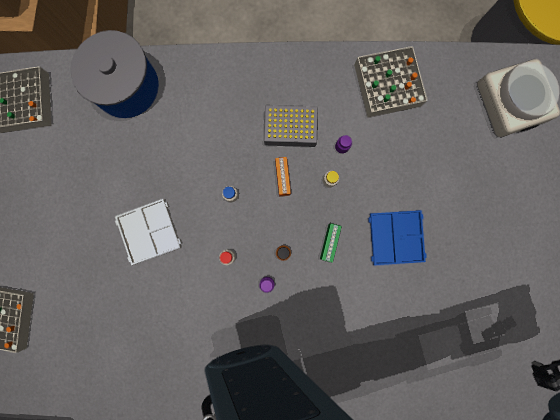

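View pics/side0.png

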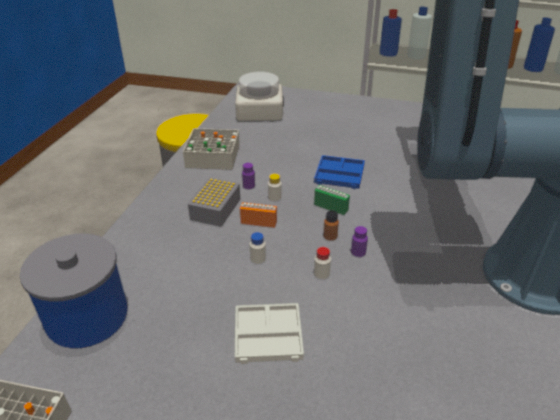

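```bash
cat > h.py <<'E'
import numpy as np, cv2
from bench import ctrl
def K(c): return np.array([[c["fx"],0,c["cx"]],[0,c["fy"],c["cy"]],[0,0,1.]])
def cast(c,px,z):
    p=cv2.undistortPoints(np.array(px,float).reshape(-1,1,2),K(c),np.array(c["D"],float)).reshape(-1,2)
    T=c["world_from_camera"]; d=np.c_[p[:,0],-p[:,1],-np.ones(len(p))]@T[:3,:3].T
    o=T[:3,3]; return o+d*((z-o[2])/d[:,2])[:,None]
def hsv(c): return cv2.cvtColor(c["img"],cv2.COLOR_RGB2HSV)
def blobs(m,amin=25):
    n,l,s,ce=cv2.connectedComponentsWithStats(m.astype(np.uint8))
    return [(ce[i],s[i,4],cv2.minAreaRect(np.argwhere(l==i)[:,::-1].astype(np.float32)),s[i,:4]) for i in range(1,n) if s[i,4]>=amin]
E
python3 - <<'E'
from h import *
c=ctrl.camera("top"); im=c["img"]
a=cv2.resize(im[190:280,105:190],None,fx=4.5,fy=4.5,interpolation=cv2.INTER_CUBIC)
b=cv2.resize(im[190:280,350:435],None,fx=4.5,fy=4.5,interpolation=cv2.INTER_CUBIC)
cv2.imwrite("pics/trays.png",np.hstack([a,b])[:,:,::-1])
d=cv2.resize(im[95:300,200:370],None,fx=2.9,fy=2.9,interpolation=cv2.INTER_CUBIC)
cv2.imwrite("pics/stock.png",d[:,:,::-1])
H=hsv(c); h,s,v=[H[...,i].astype(int) for i in range(3)]
sel=np.zeros(h.shape,bool); sel[95:300,100:435]=1
ms=dict(red=((h<6)|(h>174))&(s>170)&(v>110),yellow=(h>22)&(h<34)&(s>150)&(v>120),blue=(h>105)&(h<122)&(s>130),green=(h>55)&(h<85)&(s>120),orange=(h>8)&(h<19)&(s>170)&(v>140),dark=(v<60)&(h<25)&(s>40),white=(v>185)&(s<40),purple=(h>132)&(h<160)&(s>90))
for k,m in ms.items():
    for ce,a,r,bb in blobs(m&sel):
        if k=="yellow" and a<60: continue
        z=.064 if k in("red","yellow","dark","purple") or a<500 and k=="blue" else .046 if k in("green","orange") else .016
        print(k,a,ce.round(1),[np.round(x,1) for x in r],"w",cast(c,ce,z)[0].round(4)[:2], cast(c,cv2.boxPoints(r),z)[:,:2].round(3).tolist() if a>150 else "")
E
```

```text
red 101 [225.7 257.1] [array([225.5, 257. ]), array([10., 11.]), np.float64(90.0)] w [0.4393 0.1164] 
yellow 104 [332.2 176.4] [array([332. , 176.5]), array([10.6, 10.6]), np.float64(45.0)] w [ 0.6129 -0.1211] 
blue 754 [129.9 106.2] [array([129.3, 106.8]), array([20.4, 56.1]), np.float64(73.1)] w [0.7966 0.347 ] [[0.802, 0.422], [0.837, 0.292], [0.789, 0.277], [0.753, 0.406]]
blue 107 [228.6 192. ] [array([228.5, 192. ]), array([10., 11.]), np.float64(90.0)] w [0.5823 0.1086] 
blue 2720 [397.1 237.3] [array([396.8, 237.4]), array([52. , 54.3]), np.float64(86.3)] w [ 0.4758 -0.2729] [[0.533, -0.207], [0.538, -0.334], [0.418, -0.338], [0.414, -0.211]]
green 31 [386.5  97.7] [array([386.5,  98. ]), array([6., 5.]), np.float64(90.0)] w [ 0.7962 -0.2544] 
green 182 [326.5 241.5] [array([326.6, 241.3]), array([ 5.1, 36.6]), np.float64(14.0)] w [ 0.4694 -0.1065] [[0.432, -0.09], [0.511, -0.112], [0.508, -0.123], [0.429, -0.101]]
green 114 [335.1 243.3] [array([335.1, 243.1]), array([ 3.1, 36.6]), np.float64(13.4)] w [ 0.4652 -0.1255] 
orange 112 [286.5 174.8] [array([286.4, 174.9]), array([36.6,  3.8]), np.float64(82.1)] w [ 0.6207 -0.0203] 
orange 120 [278.5 176. ] [array([278.5, 176. ]), array([36.3,  3.2]), np.float64(83.7)] w [ 0.6183 -0.0024] 
white 2245 [148.3 231.9] [array([147.1, 231.4]), array([51. , 54.8]), np.float64(70.0)] w [0.4981 0.2999] [[0.534, 0.385], [0.576, 0.263], [0.465, 0.222], [0.423, 0.343]]
purple 222 [343.2 143.8] [array([343.2, 143.8]), array([14.1, 17.7]), np.float64(45.0)] w [ 0.6858 -0.1479] [[0.683, -0.123], [0.711, -0.152], [0.688, -0.173], [0.661, -0.144]]
purple 182 [266.5 284.1] [array([266.8, 284.3]), array([14.1, 14.8]), np.float64(45.0)] w [0.3792 0.0281] [[0.379, 0.05], [0.401, 0.027], [0.379, 0.005], [0.357, 0.029]]
```

View pics/trays.png

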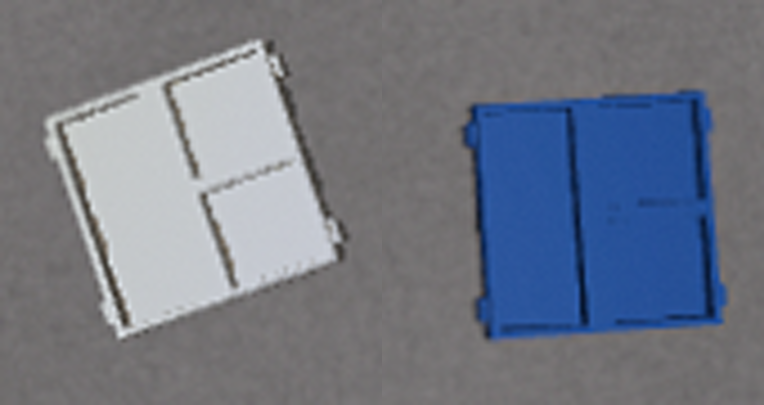

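View pics/stock.png

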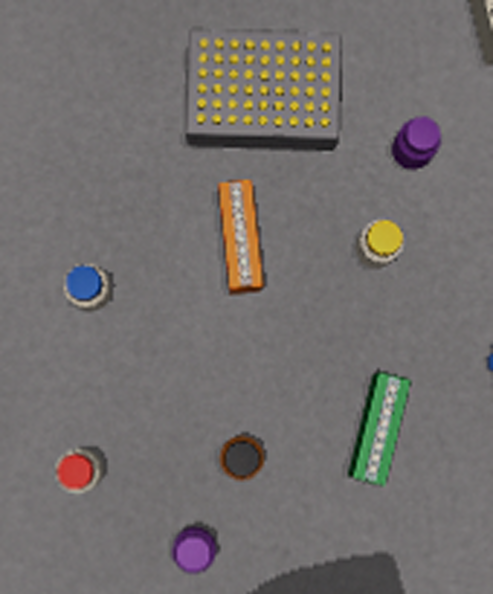

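```bash
python3 - <<'E'
from h import *
c=ctrl.camera("top"); H=hsv(c); h,s,v=[H[...,i].astype(int) for i in range(3)]
for nm,(x0,x1,y0,y1) in dict(orange=(272,294,154,200),green=(318,346,219,267)).items():
    m=np.zeros(h.shape,np.uint8); col=((h>8)&(h<19) if nm=="orange" else (h>55)&(h<85))&(s>110)
    m[y0:y1,x0:x1]=col[y0:y1,x0:x1]
    m2=cv2.morphologyEx(m,cv2.MORPH_CLOSE,np.ones((9,9)))
    caps=(m2>0)&(m==0)&(s<80)&(v>110)
    pts=np.argwhere(caps)[:,::-1].astype(np.float32); w=cast(c,pts,.053)[:,:2]
    vx,vy,_,_=cv2.fitLine(w.astype(np.float32),cv2.DIST_HUBER,0,.01,.01).ravel()
    r=cv2.minAreaRect(w.astype(np.float32)*1000)
    print(nm,len(w),w.mean(0).round(4),np.round(r[0],1),np.round(r[1],1),"yaw",np.degrees(np.arctan2(vy,vx)))
for nm,pts,o in (("white",[(47,120),(262,42),(340,262),(120,337)],105),("blue",[(474-382,106),(703-382,94),(720-382,322),(490-382,335)],350)):
    p=np.array(pts)/4.5+[o-.4,190-.4]; w=cast(c,p,.016)[:,:2]
    e=[w[0]-w[3],w[1]-w[2],w[0]-w[1],w[3]-w[2]]
    print(nm,w.mean(0).round(4),[round(float(np.linalg.norm(x)),4) for x in e],[round(float(np.degrees(np.arctan2(x[1],x[0]))),1) for x in e])
print("amber",cast(c,[283.4,252.3],.064))
E
```

```text
orange 126 [ 0.6196 -0.0112] [619.5 -11.3] [77.8  7.9] yaw 5.5373077
green 141 [ 0.4673 -0.1167] [ 467.5 -116.7] [ 8.6 78.3] yaw -15.306048
white [0.4984 0.3027] [0.1184, 0.1202, 0.1193, 0.1202] [19.1, 19.5, 108.8, 107.9]
blue [ 0.4761 -0.2739] [0.1169, 0.1172, 0.1196, 0.1195] [2.3, 2.3, 91.9, 91.7]
amber [[ 0.4477363  -0.00985638  0.064     ]]
```

```bash
cat > plan.py <<'E'
# plan.py x y z [jawdeg]: total shift in tool axes (cm), roll after
import sys
from h import *
from scipy.spatial.transform import Rotation as R
o=ctrl.get_obs(); q=o["eef_rot"]; M=R.from_quat([*q[1:],q[0]])
t=np.array(list(map(float,sys.argv[1:4]))); a=np.degrees(np.arctan2(M.as_matrix()[1,0],M.as_matrix()[0,0]))
print("pos",o["eef_pos"].round(4),"jaw",a.round(2),"open",round(o["opening"],2),"t",round(o["time_s"],2),"F",o["wrist_force"].round(1))
print("tool shift cm",(M.inv().apply(t-o["eef_pos"])*100).round(2), "roll",(a-float(sys.argv[4])).round(1) if len(sys.argv)>4 else "")
E
python3 - <<'E'
E
python3 plan.py .619 -.011 .29 -84.5
```

```text
pos [ 0.2443 -0.5204  0.4041] jaw -64.86 open 1.0 t 0.2 F [0.  0.1 0.3]
tool shift cm [-30.18 -55.56  11.46] roll 19.6
```

move_arm --moves '[{"roll": 9.9,"gripper": 60},{"roll": 9.8},{}]'

```text
validation failed for argument at $.mo...
```

```bash
python3 plan.py .619 -.011 .29 -84.5
```

```text
pos [ 0.2443 -0.5204  0.4041] jaw -64.86 open 1.0 t 0.2 F [0.  0.1 0.3]
tool shift cm [-30.18 -55.56  11.46] roll 19.6
```

move_arm --moves '[{"gripper": 60,"x": 0,"y": 0,"z": 0,"roll": 9.9},{"gripper": 60,"x": 0,"y": 0,"z": 0,"roll": 9.8},{"gripper": 60,"x": 0,"y": 0,"z": 0,"roll": 0}]'

```text
time_s: 0.57
eef_pos: [0.2443, -0.5205, 0.4045]
eef_rot: [-0.0, 0.74, -0.672, -0.0]
wrist_force: [0.7, 0.7, -0.5]
opening: 0.6
```

```bash
python3 plan.py .619 -.011 .29 -84.5
```

```text
pos [ 0.2443 -0.5205  0.4045] jaw -84.47 open 0.6 t 0.57 F [ 0.7  0.7 -0.5]
tool shift cm [-47.1  -42.2   11.46] roll 0.0
```

move_arm --moves '[{"gripper": 60,"x": -3.4,"y": -3.0,"z": 0.8,"roll": 0},{"gripper": 60,"x": -3.4,"y": -3.0,"z": 0.8,"roll": 0},{"gripper": 60,"x": -3.4,"y": -3.0,"z": 0.8,"roll": 0},{"gripper": 60,"x": -3.4,"y": -3.0,"z": 0.8,"roll": 0},{"gripper": 60,"x": -3.4,"y": -3.0,"z": 0.8,"roll": 0}]'

```text
time_s: 1.2
eef_pos: [0.3782, -0.3358, 0.3645]
eef_rot: [-0.0, 0.741, -0.671, 0.0]
wrist_force: [0.6, -0.1, -0.3]
opening: 0.598
```

move_arm --moves '[{"gripper": 60,"x": -3.4,"y": -3.0,"z": 0.8,"roll": 0},{"gripper": 60,"x": -3.4,"y": -3.0,"z": 0.8,"roll": 0},{"gripper": 60,"x": -3.4,"y": -3.0,"z": 0.8,"roll": 0},{"gripper": 60,"x": -3.4,"y": -3.0,"z": 0.8,"roll": 0},{"gripper": 60,"x": -3.4,"y": -3.0,"z": 0.8,"roll": 0}]'

```text
time_s: 1.82
eef_pos: [0.5115, -0.1523, 0.3246]
eef_rot: [-0.0, 0.741, -0.671, 0.0]
wrist_force: [0.2, -0.9, 0.3]
opening: 0.594
```

move_arm --moves '[{"gripper": 60,"x": -3.4,"y": -3.0,"z": 0.8,"roll": 0},{"gripper": 60,"x": -3.4,"y": -3.0,"z": 0.8,"roll": 0},{"gripper": 60,"x": -3.4,"y": -3.0,"z": 0.8,"roll": 0},{"gripper": 60,"x": 0.5,"y": -3.2,"z": 1.0,"roll": 0},{"gripper": 60,"x": 0,"y": 0,"z": 0,"roll": 0}]'

```text
time_s: 2.45
eef_pos: [0.6239, -0.0449, 0.2895]
eef_rot: [0.0, 0.741, -0.671, -0.0]
wrist_force: [-0.3, -0.7, -0.7]
opening: 0.604
```

```bash
python3 plan.py .619 -.011 .188 -84.5; python3 - <<'E'
from h import *
for n in("side",):
    c=ctrl.camera(n); cv2.imwrite(f"pics/{n}1.png",c["img"][100:300,180:420][:,:,::-1].repeat(3,0).repeat(3,1))
E
```

```text
pos [ 0.6239 -0.0449  0.2895] jaw -84.28 open 0.6 t 2.45 F [-0.3 -0.7 -0.7]
tool shift cm [-3.42  0.14 10.15] roll 0.2
```

View pics/side1.png

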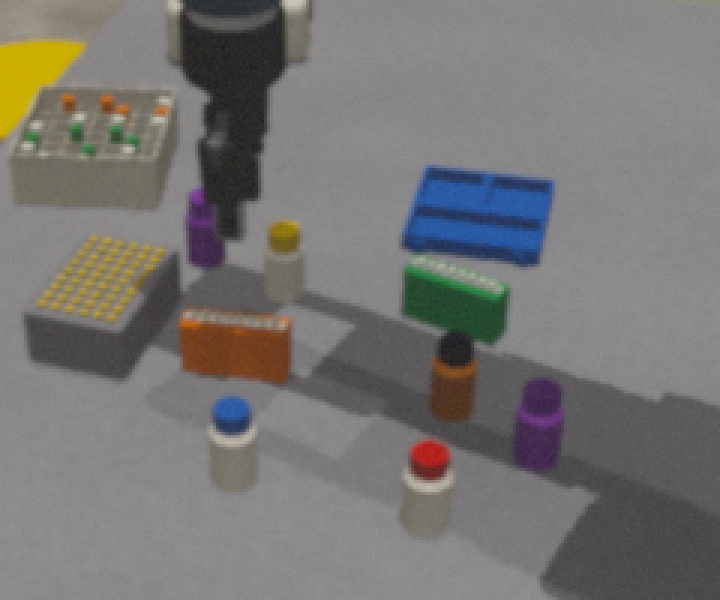

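move_arm --moves '[{"gripper": 65,"x": -3.4,"y": 0.1,"z": 0,"roll": 0},{"gripper": 65,"x": 0,"y": 0,"z": 2.5,"roll": 0},{"gripper": 65,"x": 0,"y": 0,"z": 2.5,"roll": 0},{"gripper": 65,"x": 0,"y": 0,"z": 2.5,"roll": 0},{"gripper": 65,"x": 0,"y": 0,"z": 2.6,"roll": 0}]'

```text
time_s: 3.12
eef_pos: [0.6181, -0.0123, 0.1897]
eef_rot: [-0.0, 0.74, -0.672, 0.0]
wrist_force: [0.1, -0.9, 0.3]
opening: 0.653
```

move_arm --moves '[{"gripper": 65,"x": 0,"y": 0,"z": 0,"roll": 0},{"gripper": 0,"x": 0,"y": 0,"z": 0,"roll": 0},{"gripper": 0,"x": 0,"y": 0,"z": 0,"roll": 0},{"gripper": 0,"x": 0,"y": 0,"z": 0,"roll": 0},{"gripper": 0,"x": 0,"y": 0,"z": 0,"roll": 0}]'

```text
time_s: 3.75
eef_pos: [0.6196, -0.012, 0.1916]
eef_rot: [-0.001, 0.74, -0.673, 0.001]
wrist_force: [-2.0, -0.8, 7.1]
opening: 0.294
```

```bash
python3 plan.py .475 -.241 .192 -87.8
```

```text
pos [ 0.6196 -0.012   0.1916] jaw -84.55 open 0.29 t 3.75 F [-2.  -0.8  7.1]
tool shift cm [21.42 16.57 -0.06] roll 3.3
```

move_arm --moves '[{"gripper": 0,"x": 0,"y": 0,"z": -1.5,"roll": 0},{"gripper": 0,"x": 0,"y": 0,"z": -3,"roll": 0},{"gripper": 0,"x": 0,"y": 0,"z": -3,"roll": 0},{"gripper": 0,"x": 0,"y": 0,"z": -2.5,"roll": 0},{"gripper": 0,"x": 2.4,"y": 1.6,"z": 0,"roll": 0}]'

```text
time_s: 4.38
eef_pos: [0.6064, -0.0363, 0.2936]
eef_rot: [-0.002, 0.741, -0.672, 0.003]
wrist_force: [-0.2, -0.4, -1.1]
opening: 0.297
```

move_arm --moves '[{"gripper": 0,"x": 4.0,"y": 3.0,"z": 0,"roll": 0},{"gripper": 0,"x": 4.0,"y": 3.0,"z": 0,"roll": 0},{"gripper": 0,"x": 4.0,"y": 3.0,"z": 0,"roll": 0},{"gripper": 0,"x": 4.0,"y": 3.0,"z": 0,"roll": 0},{"gripper": 0,"x": 3.0,"y": 3.0,"z": 0,"roll": 3.3}]'

```text
time_s: 5.0
eef_pos: [0.4728, -0.242, 0.2907]
eef_rot: [0.0, 0.72, -0.694, 0.001]
wrist_force: [0.8, -0.5, -1.1]
opening: 0.296
```

move_arm --moves '[{"gripper": 0,"x": 0,"y": 0,"z": 0,"roll": 0},{"gripper": 0,"x": 0,"y": 0,"z": 0,"roll": 0}]'

```text
time_s: 5.25
eef_pos: [0.4739, -0.2403, 0.2903]
eef_rot: [-0.0, 0.72, -0.694, 0.0]
wrist_force: [0.5, 0.0, -1.6]
opening: 0.296
```

```bash
python3 plan.py .475 -.241 .192 -87.8; python3 - <<'E'
from h import *
a=ctrl.camera("side")["img"][110:250,240:400]; b=ctrl.camera("top")["img"][180:290,330:450]
a=cv2.resize(a,(400,350));b=cv2.resize(b,(382,350))
cv2.imwrite("pics/a2.png",np.hstack([a,b])[:,:,::-1])
E
```

```text
pos [ 0.4739 -0.2403  0.2903] jaw -87.86 open 0.3 t 5.25 F [ 0.5  0.  -1.6]
tool shift cm [ 0.07 -0.1   9.83] roll -0.1
```

View pics/a2.png

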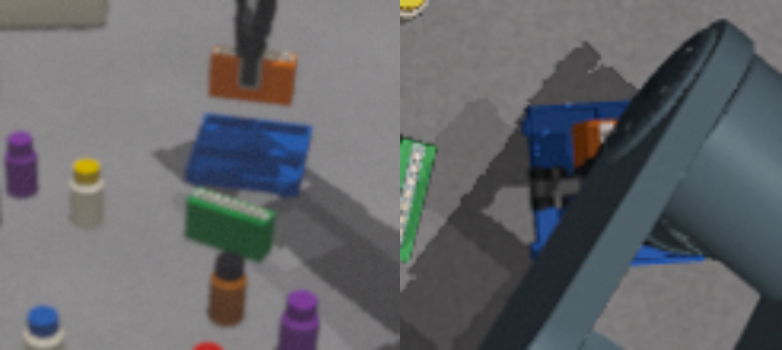

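move_arm --moves '[{"gripper": 0,"x": 0.1,"y": -0.1,"z": 3,"roll": 0},{"gripper": 0,"x": 0,"y": 0,"z": 3,"roll": 0},{"gripper": 0,"x": 0,"y": 0,"z": 2,"roll": 0},{"gripper": 0,"x": 0,"y": 0,"z": 1.2,"roll": 0},{"gripper": 0,"x": 0,"y": 0,"z": 0,"roll": 0}]'

```text
time_s: 5.98
eef_pos: [0.4752, -0.2409, 0.1974]
eef_rot: [-0.0, 0.721, -0.693, -0.0]
wrist_force: [0.6, 0.9, -1.2]
opening: 0.295
```

move_arm --moves '[{"gripper": 0,"x": 0,"y": 0,"z": 0.2,"roll": 0},{"gripper": 0,"x": 0,"y": 0,"z": 0,"roll": 0}]'

```text
time_s: 6.22
eef_pos: [0.475, -0.2415, 0.1963]
eef_rot: [-0.0, 0.72, -0.694, 0.0]
wrist_force: [-0.6, -0.1, -0.9]
opening: 0.289
```

Nearly down; last small step, release slightly, then rise.

move_arm --moves '[{"gripper": 0,"x": 0,"y": 0,"z": 0.1,"roll": 0},{"gripper": 0,"x": 0,"y": 0,"z": 0.1,"roll": 0},{"gripper": 0,"x": 0,"y": 0,"z": 0,"roll": 0}]'

```text
time_s: 6.6
eef_pos: [0.4751, -0.2418, 0.1956]
eef_rot: [0.0, 0.72, -0.694, 0.0]
wrist_force: [-6.0, 3.1, 14.4]
opening: 0.293
```

move_arm --moves '[{"gripper": 50,"x": 0,"y": 0,"z": 0,"roll": 0},{"gripper": 50,"x": 0,"y": 0,"z": 0,"roll": 0},{"gripper": 50,"x": 0,"y": 0,"z": -2,"roll": 0},{"gripper": 60,"x": 0,"y": 0,"z": -4,"roll": 0},{"gripper": 60,"x": 0,"y": 0,"z": -4,"roll": 0}]'

```text
time_s: 7.22
eef_pos: [0.4746, -0.2414, 0.2943]
eef_rot: [0.0, 0.72, -0.694, -0.001]
wrist_force: [0.3, 0.2, -0.3]
opening: 0.599
```

```bash
python3 plan.py .439 .116 .29 -90
```

```text
pos [ 0.4746 -0.2414  0.2943] jaw -87.87 open 0.6 t 7.22 F [ 0.3  0.2 -0.3]
tool shift cm [-35.85   2.23   0.46] roll 2.1
```

move_arm --moves '[{"gripper": 65,"x": -4,"y": 0.3,"z": 0,"roll": 0},{"gripper": 65,"x": -4,"y": 0.3,"z": 0,"roll": 0},{"gripper": 65,"x": -4,"y": 0.3,"z": 0,"roll": 0},{"gripper": 65,"x": -4,"y": 0.3,"z": 0,"roll": 0},{"gripper": 65,"x": -4,"y": 0.3,"z": 0,"roll": 0}]'

```text
time_s: 7.85
eef_pos: [0.4521, -0.041, 0.2937]
eef_rot: [-0.0, 0.72, -0.694, 0.0]
wrist_force: [0.1, -0.1, -0.8]
opening: 0.65
```

move_arm --moves '[{"gripper": 65,"x": -4,"y": 0.3,"z": 0,"roll": 0},{"gripper": 65,"x": -4,"y": 0.3,"z": 0,"roll": 0},{"gripper": 65,"x": -4,"y": 0.1,"z": 0,"roll": 0},{"gripper": 65,"x": -3.8,"y": 0,"z": 0.5,"roll": 0},{"gripper": 65,"x": 0,"y": 0,"z": 0,"roll": 2.1}]'

```text
time_s: 8.48
eef_pos: [0.4388, 0.1173, 0.2883]
eef_rot: [0.0, 0.708, -0.706, -0.0]
wrist_force: [-0.3, 0.0, 0.2]
opening: 0.648
```

```bash
python3 plan.py .439 .116 .188 -90; python3 - <<'E'
from h import *
a=ctrl.camera("side")["img"][110:290,220:400]; a=cv2.resize(a,(540,540))
cv2.imwrite("pics/a3.png",a[:,:,::-1])
E
```

```text
pos [0.4388 0.1173 0.2883] jaw -89.82 open 0.65 t 8.47 F [-0.3  0.   0.2]
tool shift cm [ 0.13 -0.03 10.03] roll 0.2
```

View pics/a3.png

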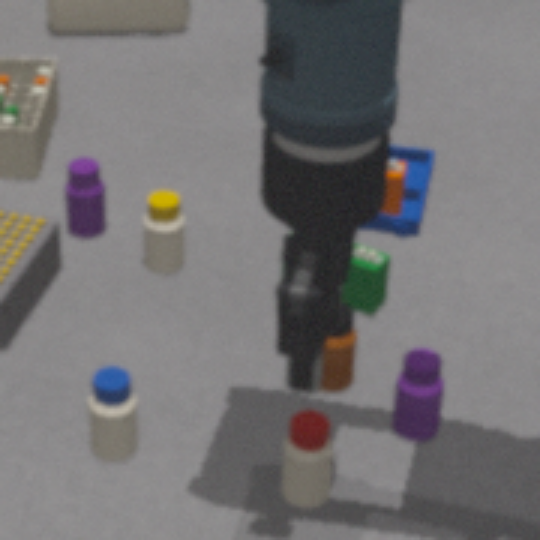

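move_arm --moves '[{"gripper": 65,"x": 0.1,"y": 0,"z": 2.5,"roll": 0},{"gripper": 65,"x": 0,"y": 0,"z": 2.5,"roll": 0},{"gripper": 65,"x": 0,"y": 0,"z": 2.5,"roll": 0},{"gripper": 65,"x": 0,"y": 0,"z": 2.5,"roll": 0},{"gripper": 65,"x": 0,"y": 0,"z": 0,"roll": 0}]'

```text
time_s: 9.15
eef_pos: [0.4387, 0.1134, 0.1873]
eef_rot: [-0.002, -0.707, 0.707, 0.001]
wrist_force: [-0.4, 0.1, -0.5]
opening: 0.653
```

move_arm --moves '[{"gripper": 0,"x": 0,"y": 0,"z": 0,"roll": 0},{"gripper": 0,"x": 0,"y": 0,"z": 0,"roll": 0},{"gripper": 0,"x": 0,"y": 0,"z": 0,"roll": 0},{"gripper": 0,"x": 0,"y": 0,"z": 0,"roll": 0}]'

```text
time_s: 9.65
eef_pos: [0.4403, 0.1143, 0.19]
eef_rot: [-0.001, 0.707, -0.707, 0.001]
wrist_force: [-0.1, -0.6, 7.2]
opening: 0.378
```

```bash
python3 plan.py .449 -.304 .192 -90
```

```text
pos [0.4403 0.1143 0.19  ] jaw -89.94 open 0.38 t 9.65 F [-0.1 -0.6  7.2]
tool shift cm [41.83 -0.83 -0.18] roll 0.1
```

move_arm --moves '[{"gripper": 0,"x": 0,"y": 0,"z": -1.5,"roll": 0},{"gripper": 0,"x": 0,"y": 0,"z": -3,"roll": 0},{"gripper": 0,"x": 0,"y": 0,"z": -3,"roll": 0},{"gripper": 0,"x": 0,"y": 0,"z": -2.5,"roll": 0},{"gripper": 0,"x": 2.3,"y": -0.8,"z": 0,"roll": 0}]'

```text
time_s: 10.28
eef_pos: [0.448, 0.0922, 0.2918]
eef_rot: [-0.002, 0.708, -0.706, 0.002]
wrist_force: [-0.4, -0.0, 0.6]
opening: 0.373
```

move_arm --moves '[{"gripper": 0,"x": 4,"y": 0,"z": 0,"roll": 0},{"gripper": 0,"x": 4,"y": 0,"z": 0,"roll": 0},{"gripper": 0,"x": 4,"y": 0,"z": 0,"roll": 0},{"gripper": 0,"x": 4,"y": 0,"z": 0,"roll": 0},{"gripper": 0,"x": 4,"y": 0,"z": 0,"roll": 0}]'

```text
time_s: 10.9
eef_pos: [0.4474, -0.1096, 0.2897]
eef_rot: [-0.0, 0.707, -0.707, 0.0]
wrist_force: [1.2, 0.5, 0.3]
opening: 0.378
```

move_arm --moves '[{"gripper": 0,"x": 4,"y": 0,"z": 0,"roll": 0},{"gripper": 0,"x": 4,"y": 0,"z": 0,"roll": 0},{"gripper": 0,"x": 4,"y": 0,"z": 0,"roll": 0},{"gripper": 0,"x": 4,"y": 0,"z": 0,"roll": 0},{"gripper": 0,"x": 3.5,"y": 0,"z": 0,"roll": 0}]'

```text
time_s: 11.52
eef_pos: [0.4476, -0.3048, 0.2897]
eef_rot: [-0.0, 0.707, -0.707, 0.0]
wrist_force: [-0.1, -0.5, 0.4]
opening: 0.378
```

move_arm --moves '[{"gripper": 0,"x": 0,"y": 0,"z": 0,"roll": 0},{"gripper": 0,"x": 0,"y": 0,"z": 0,"roll": 0}]'

```text
time_s: 11.78
eef_pos: [0.4476, -0.3029, 0.2889]
eef_rot: [-0.0, 0.707, -0.707, -0.0]
wrist_force: [-0.1, 0.8, -0.1]
opening: 0.377
```

```bash
python3 plan.py .449 -.304 .194 -90; python3 - <<'E'
from h import *
c=ctrl.camera("side"); a=c["img"][110:250,240:400]; a=cv2.resize(a,(640,560))
cv2.imwrite("pics/a4.png",a[:,:,::-1])
E
```

```text
pos [ 0.4476 -0.3029  0.2889] jaw -89.97 open 0.38 t 11.78 F [-0.1  0.8 -0.1]
tool shift cm [ 0.12 -0.14  9.49] roll 0.0
```

View pics/a4.png

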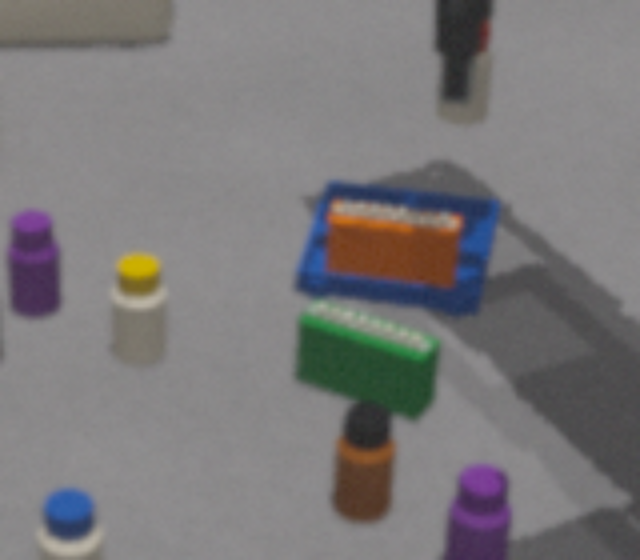

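move_arm --moves '[{"gripper": 0,"x": 0.1,"y": -0.1,"z": 3,"roll": 0},{"gripper": 0,"x": 0,"y": 0,"z": 3,"roll": 0},{"gripper": 0,"x": 0,"y": 0,"z": 2,"roll": 0},{"gripper": 0,"x": 0,"y": 0,"z": 1.2,"roll": 0},{"gripper": 0,"x": 0,"y": 0,"z": 0,"roll": 0}]'

```text
time_s: 12.45
eef_pos: [0.4487, -0.3037, 0.1962]
eef_rot: [-0.0, 0.708, -0.707, -0.001]
wrist_force: [0.9, 0.6, -0.6]
opening: 0.376
```

move_arm --moves '[{"gripper": 0,"x": 0,"y": 0,"z": 0.2,"roll": 0},{"gripper": 0,"x": 0,"y": 0,"z": 0.1,"roll": 0},{"gripper": 0,"x": 0,"y": 0,"z": 0,"roll": 0}]'

```text
time_s: 12.82
eef_pos: [0.4489, -0.3047, 0.1942]
eef_rot: [-0.0, 0.707, -0.707, 0.0]
wrist_force: [-0.9, -0.2, -0.9]
opening: 0.378
```

move_arm --moves '[{"gripper": 0,"x": 0,"y": 0,"z": 0.1,"roll": 0},{"gripper": 0,"x": 0,"y": 0,"z": 0.1,"roll": 0},{"gripper": 0,"x": 0,"y": 0,"z": 0,"roll": 0}]'

```text
time_s: 13.2
eef_pos: [0.4491, -0.3048, 0.1939]
eef_rot: [0.0, 0.707, -0.707, 0.0]
wrist_force: [-5.8, 5.7, 18.8]
opening: 0.384
```

move_arm --moves '[{"gripper": 55,"x": 0,"y": 0,"z": 0,"roll": 0},{"gripper": 55,"x": 0,"y": 0,"z": 0,"roll": 0},{"gripper": 55,"x": 0,"y": 0,"z": -2,"roll": 0},{"gripper": 60,"x": 0,"y": 0,"z": -4,"roll": 0},{"gripper": 60,"x": 0,"y": 0,"z": -4,"roll": 0}]'

```text
time_s: 13.82
eef_pos: [0.4486, -0.3044, 0.2922]
eef_rot: [-0.0, 0.707, -0.707, -0.001]
wrist_force: [0.1, -0.3, 0.4]
opening: 0.599
```

```bash
python3 plan.py .467 -.117 .29 -105.3
```

```text
pos [ 0.4486 -0.3044  0.2922] jaw -89.96 open 0.6 t 13.82 F [ 0.1 -0.3  0.4]
tool shift cm [-18.74  -1.85   0.23] roll 15.3
```

move_arm --moves '[{"gripper": 65,"x": -3.8,"y": -0.4,"z": 0,"roll": 0},{"gripper": 65,"x": -3.8,"y": -0.4,"z": 0,"roll": 0},{"gripper": 65,"x": -3.8,"y": -0.4,"z": 0,"roll": 0},{"gripper": 65,"x": -3.8,"y": -0.4,"z": 0,"roll": 0},{"gripper": 65,"x": -3.5,"y": -0.3,"z": 0.2,"roll": 0}]'

```text
time_s: 14.45
eef_pos: [0.4676, -0.1163, 0.2896]
eef_rot: [-0.0, 0.707, -0.707, 0.0]
wrist_force: [0.4, -0.4, -0.4]
opening: 0.646
```

move_arm --moves '[{"gripper": 65,"x": 0,"y": 0,"z": 0,"roll": 7.7},{"gripper": 65,"x": 0,"y": 0,"z": 0,"roll": 7.6},{"gripper": 65,"x": 0,"y": 0,"z": 0,"roll": 0}]'

```text
time_s: 14.82
eef_pos: [0.4676, -0.1174, 0.2895]
eef_rot: [-0.0, -0.608, 0.794, 0.0]
wrist_force: [-0.9, 0.1, -0.3]
opening: 0.651
```

```bash
python3 plan.py .467 -.117 .188 -105.3; python3 - <<'E'
from h import *
b=ctrl.camera("top"); a=ctrl.camera("side")["img"][130:270,250:410]
cv2.imwrite("pics/a5.png",np.hstack([cv2.resize(a,(400,350)),cv2.resize(b["img"][180:290,310:436],(400,350))])[:,:,::-1])
H=hsv(b); h,s,v=[H[...,i].astype(int) for i in range(3)]
m=((h<6)|(h>174))&(s>170)&(v>90)
for x in blobs(m[:,300:450],20): p=x[0]+[300,0]; print(p,x[1],cast(b,p,.068))
m=(h>8)&(h<19)&(s>150)&(v>100)
for x in blobs(m[200:280,370:430],20): p=x[0]+[370,200]; print(p,x[1],cast(b,p,.05), x[2])
E
```

```text
pos [ 0.4676 -0.1174  0.2895] jaw -105.18 open 0.65 t 14.82 F [-0.9  0.1 -0.3]
tool shift cm [-0.02  0.07 10.15] roll 0.1
[416.43636364 249.47272727] 110 [[ 0.44771986 -0.30262354  0.068     ]]
```

View pics/a5.png

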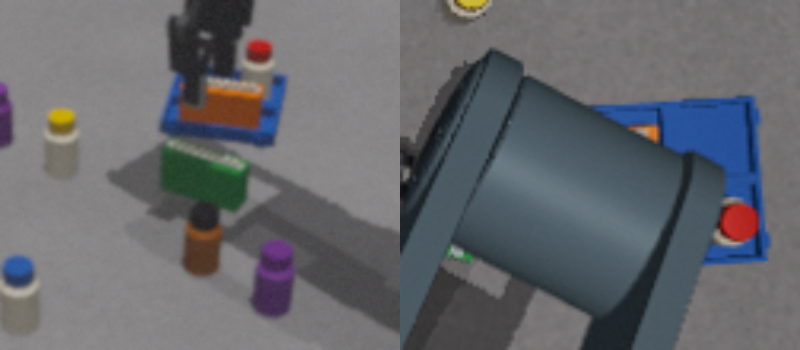

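Blue kit sits well (red cap at top pixel (416,249), −29/−28 mm in the tray; the orange strip flat in its slot). Now green.

move_arm --moves '[{"gripper": 65,"x": 0,"y": 0.1,"z": 2.5,"roll": 0},{"gripper": 65,"x": 0,"y": 0,"z": 2.5,"roll": 0},{"gripper": 65,"x": 0,"y": 0,"z": 2.5,"roll": 0},{"gripper": 65,"x": 0,"y": 0,"z": 2.6,"roll": 0},{"gripper": 65,"x": 0,"y": 0,"z": 0,"roll": 0}]'

```text
time_s: 15.55
eef_pos: [0.4656, -0.1169, 0.1869]
eef_rot: [-0.001, -0.607, 0.794, 0.002]
wrist_force: [-0.7, -0.5, -0.5]
opening: 0.649
```

move_arm --moves '[{"gripper": 0,"x": 0,"y": 0,"z": 0,"roll": 0},{"gripper": 0,"x": 0,"y": 0,"z": 0,"roll": 0},{"gripper": 0,"x": 0,"y": 0,"z": 0,"roll": 0},{"gripper": 0,"x": 0,"y": 0,"z": 0,"roll": 0}]'

```text
time_s: 16.05
eef_pos: [0.4674, -0.1177, 0.19]
eef_rot: [0.001, -0.607, 0.795, -0.001]
wrist_force: [-0.0, -0.1, 5.7]
opening: 0.291
```

move_arm --moves '[{"gripper": 0,"x": 0,"y": 0,"z": -1.5,"roll": 0},{"gripper": 0,"x": 0,"y": 0,"z": -3,"roll": 0},{"gripper": 0,"x": 0,"y": 0,"z": -3,"roll": 0},{"gripper": 0,"x": 0,"y": 0,"z": -2.5,"roll": 0},{"gripper": 0,"x": 0,"y": 0,"z": 0,"roll": 0}]'

```text
time_s: 16.68
eef_pos: [0.4674, -0.1176, 0.2913]
eef_rot: [0.001, -0.607, 0.795, -0.002]
wrist_force: [0.5, -0.1, -1.1]
opening: 0.295
```

```bash
python3 plan.py .487 .334 .29 -71
```

```text
pos [ 0.4674 -0.1176  0.2913] jaw -105.24 open 0.29 t 16.68 F [ 0.5 -0.1 -1.1]
tool shift cm [-4.408e+01  9.990e+00  3.000e-02] roll -34.2
```

move_arm --moves '[{"gripper": 0,"x": -2.1,"y": 0.4,"z": 0,"roll": 0},{"gripper": 0,"x": -4,"y": 0.9,"z": 0,"roll": 0},{"gripper": 0,"x": -4,"y": 0.9,"z": 0,"roll": 0},{"gripper": 0,"x": -4,"y": 0.9,"z": 0,"roll": 0},{"gripper": 0,"x": -4,"y": 0.9,"z": 0,"roll": 0}]'

```text
time_s: 17.3
eef_pos: [0.475, 0.0692, 0.2877]
eef_rot: [-0.001, -0.607, 0.795, 0.001]
wrist_force: [0.1, -0.5, -1.7]
opening: 0.291
```

move_arm --moves '[{"gripper": 0,"x": -4,"y": 0.9,"z": 0,"roll": 0},{"gripper": 0,"x": -4,"y": 0.9,"z": 0,"roll": 0},{"gripper": 0,"x": -4,"y": 0.9,"z": 0,"roll": 0},{"gripper": 0,"x": -4,"y": 0.9,"z": 0,"roll": 0},{"gripper": 0,"x": -4,"y": 0.9,"z": 0,"roll": 0}]'

```text
time_s: 17.92
eef_pos: [0.4843, 0.2739, 0.2875]
eef_rot: [-0.001, -0.607, 0.795, 0.0]
wrist_force: [0.7, 0.4, 0.1]
opening: 0.296
```

move_arm --moves '[{"gripper": 0,"x": -4,"y": 0.9,"z": 0,"roll": 0},{"gripper": 0,"x": -2,"y": 0.5,"z": 0,"roll": 0},{"gripper": 0,"x": 0,"y": 0,"z": 0,"roll": -8.5},{"gripper": 0,"x": 0,"y": 0,"z": 0,"roll": -8.5},{"gripper": 0,"x": 0,"y": 0,"z": 0,"roll": -8.5}]'

```text
time_s: 18.55
eef_pos: [0.4869, 0.3337, 0.2877]
eef_rot: [0.001, 0.769, -0.639, -0.0]
wrist_force: [0.5, 0.3, -0.4]
opening: 0.29
```

move_arm --moves '[{"gripper": 0,"x": 0,"y": 0,"z": 0,"roll": -8.7},{"gripper": 0,"x": 0,"y": 0,"z": 0,"roll": 0},{"gripper": 0,"x": 0,"y": 0,"z": 0,"roll": 0}]'

```text
time_s: 18.92
eef_pos: [0.4871, 0.3339, 0.2883]
eef_rot: [0.0, 0.813, -0.582, -0.0]
wrist_force: [0.1, 0.3, 0.1]
opening: 0.293
```

```bash
python3 plan.py .487 .334 .194 -71; python3 - <<'E'
from h import *
b=ctrl.camera("top"); a=ctrl.camera("side")["img"][230:390,190:350]
cv2.imwrite("pics/a6.png",np.hstack([cv2.resize(a,(400,400)),cv2.resize(b["img"][180:290,95:205],(400,400))])[:,:,::-1])
E
```

```text
pos [0.4871 0.3339 0.2883] jaw -71.24 open 0.29 t 18.93 F [0.1 0.3 0.1]
tool shift cm [-0.01  0.    9.43] roll -0.2
```

View pics/a6.png

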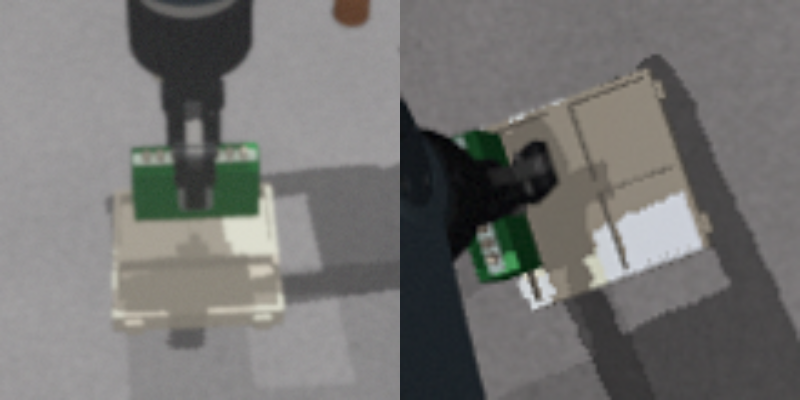

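move_arm --moves '[{"gripper": 0,"x": 0,"y": 0,"z": 3,"roll": 0},{"gripper": 0,"x": 0,"y": 0,"z": 3,"roll": 0},{"gripper": 0,"x": 0,"y": 0,"z": 2,"roll": 0},{"gripper": 0,"x": 0,"y": 0,"z": 1.1,"roll": 0},{"gripper": 0,"x": 0,"y": 0,"z": 0,"roll": 0}]'

```text
time_s: 19.65
eef_pos: [0.4871, 0.3342, 0.1972]
eef_rot: [0.0, 0.814, -0.581, -0.0]
wrist_force: [0.0, -0.5, -0.9]
opening: 0.297
```

move_arm --moves '[{"gripper": 0,"x": 0,"y": 0,"z": 0.2,"roll": 0},{"gripper": 0,"x": 0,"y": 0,"z": 0.1,"roll": 0},{"gripper": 0,"x": 0,"y": 0,"z": 0.1,"roll": 0},{"gripper": 0,"x": 0,"y": 0,"z": 0,"roll": 0}]'

```text
time_s: 20.15
eef_pos: [0.4874, 0.3344, 0.1941]
eef_rot: [-0.0, 0.814, -0.581, 0.0]
wrist_force: [-0.1, 0.5, 0.3]
opening: 0.296
```

move_arm --moves '[{"gripper": 0,"x": 0,"y": 0,"z": 0.1,"roll": 0},{"gripper": 0,"x": 0,"y": 0,"z": 0.1,"roll": 0},{"gripper": 0,"x": 0,"y": 0,"z": 0,"roll": 0}]'

```text
time_s: 20.52
eef_pos: [0.4874, 0.3344, 0.194]
eef_rot: [-0.0, 0.814, -0.581, 0.0]
wrist_force: [-6.9, -4.0, 17.9]
opening: 0.294
```

move_arm --moves '[{"gripper": 50,"x": 0,"y": 0,"z": 0,"roll": 0},{"gripper": 50,"x": 0,"y": 0,"z": 0,"roll": 0},{"gripper": 50,"x": 0,"y": 0,"z": -2,"roll": 0},{"gripper": 60,"x": 0,"y": 0,"z": -4,"roll": 0},{"gripper": 60,"x": 0,"y": 0,"z": -4,"roll": 0}]'

```text
time_s: 21.15
eef_pos: [0.4872, 0.3342, 0.2937]
eef_rot: [-0.0, 0.814, -0.581, 0.0]
wrist_force: [0.4, 0.4, -0.5]
opening: 0.6
```

```bash
python3 plan.py .448 -.010 .29 -90
```

```text
pos [0.4872 0.3342 0.2937] jaw -71.06 open 0.6 t 21.15 F [ 0.4  0.4 -0.5]
tool shift cm [31.29 14.88  0.37] roll 18.9
```

move_arm --moves '[{"gripper": 65,"x": 3.9,"y": 1.9,"z": 0,"roll": 0},{"gripper": 65,"x": 3.9,"y": 1.9,"z": 0,"roll": 0},{"gripper": 65,"x": 3.9,"y": 1.9,"z": 0,"roll": 0},{"gripper": 65,"x": 3.9,"y": 1.9,"z": 0,"roll": 0},{"gripper": 65,"x": 3.9,"y": 1.9,"z": 0,"roll": 0}]'

```text
time_s: 21.78
eef_pos: [0.4606, 0.1177, 0.293]
eef_rot: [-0.001, 0.814, -0.581, 0.001]
wrist_force: [-0.1, -0.6, 1.0]
opening: 0.653
```

move_arm --moves '[{"gripper": 65,"x": 3.9,"y": 1.9,"z": 0,"roll": 0},{"gripper": 65,"x": 3.9,"y": 1.9,"z": 0,"roll": 0},{"gripper": 65,"x": 4.0,"y": 1.6,"z": 0.4,"roll": 0},{"gripper": 65,"x": 0,"y": 0,"z": 0,"roll": 0},{"gripper": 65,"x": 0,"y": 0,"z": 0,"roll": 0}]'

```text
time_s: 22.4
eef_pos: [0.448, -0.0101, 0.2884]
eef_rot: [-0.0, 0.814, -0.581, 0.0]
wrist_force: [-0.0, 0.5, 0.1]
opening: 0.652
```

```bash
python3 plan.py .448 -.010 .188 -71; python3 - <<'E'
from h import *
c=ctrl.camera("side"); a=c["img"][170:370,210:410]
cv2.imwrite("pics/a7.png",cv2.resize(a,(600,600))[:,:,::-1])
E
```

```text
pos [ 0.448  -0.0101  0.2884] jaw -71.1 open 0.65 t 22.4 F [-0.   0.5  0.1]
tool shift cm [-1.000e-02  1.000e-02  1.004e+01] roll -0.1
```

View pics/a7.png

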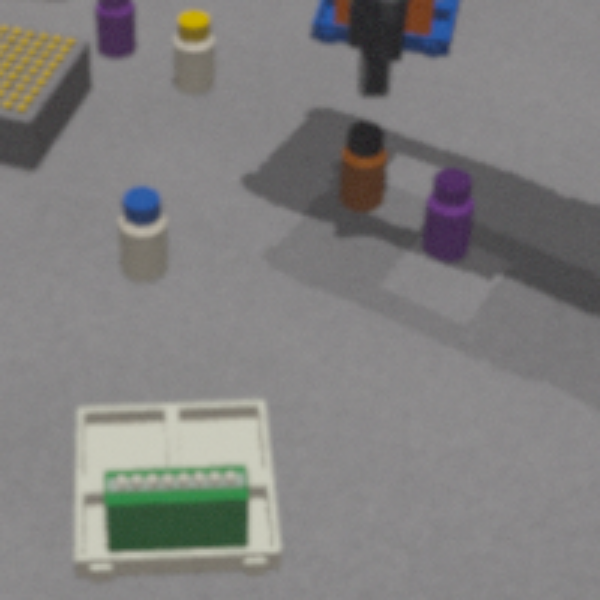

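move_arm --moves '[{"gripper": 65,"x": 0,"y": 0,"z": 2.5,"roll": 0},{"gripper": 65,"x": 0,"y": 0,"z": 2.5,"roll": 0},{"gripper": 65,"x": 0,"y": 0,"z": 2.5,"roll": 0},{"gripper": 65,"x": 0,"y": 0,"z": 2.5,"roll": 0},{"gripper": 65,"x": 0,"y": 0,"z": 0,"roll": 0}]'

```text
time_s: 23.08
eef_pos: [0.447, -0.0088, 0.1864]
eef_rot: [0.001, 0.814, -0.58, -0.002]
wrist_force: [-1.2, 1.0, -0.0]
opening: 0.649
```

move_arm --moves '[{"gripper": 0,"x": 0,"y": 0,"z": 0,"roll": 0},{"gripper": 0,"x": 0,"y": 0,"z": 0,"roll": 0},{"gripper": 0,"x": 0,"y": 0,"z": 0,"roll": 0},{"gripper": 0,"x": 0,"y": 0,"z": 0,"roll": 0}]'

```text
time_s: 23.58
eef_pos: [0.4487, -0.0102, 0.189]
eef_rot: [-0.001, 0.814, -0.581, 0.001]
wrist_force: [-0.5, 2.6, 7.0]
opening: 0.383
```

move_arm --moves '[{"gripper": 0,"x": 0,"y": 0,"z": -1.5,"roll": 0},{"gripper": 0,"x": 0,"y": 0,"z": -3,"roll": 0},{"gripper": 0,"x": 0,"y": 0,"z": -3,"roll": 0},{"gripper": 0,"x": 0,"y": 0,"z": -2.5,"roll": 0},{"gripper": 0,"x": 0,"y": 0,"z": 0,"roll": 0}]'

```text
time_s: 24.2
eef_pos: [0.4487, -0.0105, 0.2903]
eef_rot: [-0.001, 0.814, -0.581, 0.003]
wrist_force: [-0.3, -0.5, -2.0]
opening: 0.38
```

```bash
python3 plan.py .480 .264 .29 -71
```

```text
pos [ 0.4487 -0.0105  0.2903] jaw -71.06 open 0.38 t 24.2 F [-0.3 -0.5 -2. ]
tool shift cm [-24.95 -11.87   0.  ] roll -0.1
```

move_arm --moves '[{"gripper": 0,"x": -2.5,"y": -1.2,"z": 0,"roll": 0},{"gripper": 0,"x": -4,"y": -1.9,"z": 0,"roll": 0},{"gripper": 0,"x": -4,"y": -1.9,"z": 0,"roll": 0},{"gripper": 0,"x": -4,"y": -1.9,"z": 0,"roll": 0},{"gripper": 0,"x": -4,"y": -1.9,"z": 0,"roll": 0}]'

```text
time_s: 24.82
eef_pos: [0.4706, 0.1946, 0.2867]
eef_rot: [0.001, 0.814, -0.581, -0.0]
wrist_force: [0.2, -0.6, -0.9]
opening: 0.376
```

move_arm --moves '[{"gripper": 0,"x": -4,"y": -1.9,"z": 0,"roll": 0},{"gripper": 0,"x": -2.4,"y": -1.2,"z": 0,"roll": 0},{"gripper": 0,"x": 0,"y": 0,"z": 0,"roll": 0},{"gripper": 0,"x": 0,"y": 0,"z": 0,"roll": 0}]'

```text
time_s: 25.32
eef_pos: [0.4791, 0.2634, 0.2868]
eef_rot: [0.001, 0.814, -0.581, -0.0]
wrist_force: [-0.0, -0.0, -0.2]
opening: 0.38
```

```bash
python3 plan.py .480 .264 .193 -71
```

```text
pos [0.4791 0.2634 0.2868] jaw -71.05 open 0.38 t 25.32 F [-0.  -0.  -0.2]
tool shift cm [-0.03 -0.12  9.38] roll -0.1
```

move_arm --moves '[{"gripper": 0,"x": 0,"y": -0.1,"z": 3,"roll": 0},{"gripper": 0,"x": 0,"y": 0,"z": 3,"roll": 0},{"gripper": 0,"x": 0,"y": 0,"z": 2,"roll": 0},{"gripper": 0,"x": 0,"y": 0,"z": 1.0,"roll": 0},{"gripper": 0,"x": 0,"y": 0,"z": 0,"roll": 0}]'

```text
time_s: 25.95
eef_pos: [0.4804, 0.2635, 0.1972]
eef_rot: [0.001, 0.814, -0.582, -0.0]
wrist_force: [-0.2, 0.2, -0.8]
opening: 0.375
```

move_arm --moves '[{"gripper": 0,"x": 0,"y": 0,"z": 0.2,"roll": 0},{"gripper": 0,"x": 0,"y": 0,"z": 0.2,"roll": 0},{"gripper": 0,"x": 0,"y": 0,"z": 0,"roll": 0}]'

```text
time_s: 26.32
eef_pos: [0.4806, 0.2644, 0.194]
eef_rot: [-0.0, 0.814, -0.581, 0.0]
wrist_force: [0.1, 0.8, -0.5]
opening: 0.376
```

move_arm --moves '[{"gripper": 0,"x": 0,"y": 0,"z": 0.1,"roll": 0},{"gripper": 0,"x": 0,"y": 0,"z": 0,"roll": 0}]'

```text
time_s: 26.58
eef_pos: [0.4807, 0.2644, 0.193]
eef_rot: [-0.0, 0.814, -0.581, 0.0]
wrist_force: [-0.7, -0.1, 2.7]
opening: 0.379
```

Contact. Release with one more 1 mm and rise.

move_arm --moves '[{"gripper": 0,"x": 0,"y": 0,"z": 0.1,"roll": 0},{"gripper": 55,"x": 0,"y": 0,"z": 0,"roll": 0},{"gripper": 55,"x": 0,"y": 0,"z": 0,"roll": 0},{"gripper": 55,"x": 0,"y": 0,"z": -2,"roll": 0},{"gripper": 60,"x": 0,"y": 0,"z": -4,"roll": 0}]'

```text
time_s: 27.2
eef_pos: [0.4796, 0.2639, 0.2503]
eef_rot: [0.002, 0.814, -0.581, -0.001]
wrist_force: [1.3, 0.3, -0.1]
opening: 0.602
```

move_arm --moves '[{"gripper": 65,"x": 0,"y": 0,"z": -4,"roll": 0},{"gripper": 65,"x": 0,"y": 0,"z": 0,"roll": 0}]'

```text
time_s: 27.45
eef_pos: [0.482, 0.2648, 0.2952]
eef_rot: [-0.003, 0.814, -0.581, 0.002]
wrist_force: [-0.5, 0.9, 0.3]
opening: 0.656
```

```bash
python3 plan.py .613 -.121 .29 -71
```

```text
pos [0.482  0.2648 0.2952] jaw -71.05 open 0.66 t 27.45 F [-0.5  0.9  0.3]
tool shift cm [40.74  0.14  0.53] roll -0.1
```

move_arm --moves '[{"gripper": 65,"x": 4,"y": 0,"z": 0,"roll": 0},{"gripper": 65,"x": 4,"y": 0,"z": 0,"roll": 0},{"gripper": 65,"x": 4,"y": 0,"z": 0,"roll": 0},{"gripper": 65,"x": 4,"y": 0,"z": 0,"roll": 0},{"gripper": 65,"x": 4,"y": 0,"z": 0,"roll": 0}]'

```text
time_s: 28.08
eef_pos: [0.5453, 0.0739, 0.2902]
eef_rot: [0.001, 0.814, -0.581, -0.001]
wrist_force: [-0.1, 0.0, -0.4]
opening: 0.651
```

move_arm --moves '[{"gripper": 65,"x": 4,"y": 0,"z": 0,"roll": 0},{"gripper": 65,"x": 4,"y": 0,"z": 0,"roll": 0},{"gripper": 65,"x": 4,"y": 0,"z": 0,"roll": 0},{"gripper": 65,"x": 4,"y": 0,"z": 0,"roll": 0},{"gripper": 65,"x": 4.5,"y": 0.1,"z": 0.5,"roll": 0}]'

```text
time_s: 28.7
eef_pos: [0.6111, -0.1201, 0.2853]
eef_rot: [0.0, 0.814, -0.581, -0.001]
wrist_force: [0.8, 0.0, 0.2]
opening: 0.649
```

move_arm --moves '[{"gripper": 65,"x": 0,"y": 0,"z": 0,"roll": 0},{"gripper": 65,"x": 0,"y": 0,"z": 0,"roll": 0}]'

```text
time_s: 28.95
eef_pos: [0.6105, -0.1188, 0.2851]
eef_rot: [0.0, 0.814, -0.581, -0.001]
wrist_force: [0.8, 2.1, -0.7]
opening: 0.65
```

```bash
python3 plan.py .613 -.121 .188 -71; python3 - <<'E'
from h import *
c=ctrl.camera("side"); a=c["img"][140:370,190:420]
cv2.imwrite("pics/a8.png",cv2.resize(a,(600,600))[:,:,::-1])
E
```

```text
pos [ 0.6105 -0.1188  0.2851] jaw -71.09 open 0.65 t 28.95 F [ 0.8  2.1 -0.7]
tool shift cm [ 0.31 -0.19  9.71] roll -0.1
```

View pics/a8.png

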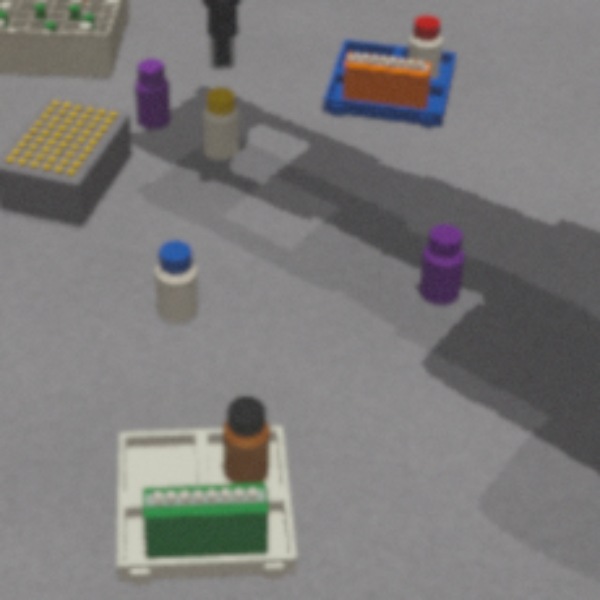

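move_arm --moves '[{"gripper": 65,"x": 0.3,"y": -0.2,"z": 2.4,"roll": 0},{"gripper": 65,"x": 0,"y": 0,"z": 2.4,"roll": 0},{"gripper": 65,"x": 0,"y": 0,"z": 2.4,"roll": 0},{"gripper": 65,"x": 0,"y": 0,"z": 2.4,"roll": 0},{"gripper": 65,"x": 0,"y": 0,"z": 0,"roll": 0}]'

```text
time_s: 29.62
eef_pos: [0.6126, -0.1195, 0.1885]
eef_rot: [0.001, 0.814, -0.58, -0.002]
wrist_force: [-0.3, 0.0, -0.0]
opening: 0.654
```

move_arm --moves '[{"gripper": 0,"x": 0,"y": 0,"z": 0,"roll": 0},{"gripper": 0,"x": 0,"y": 0,"z": 0,"roll": 0},{"gripper": 0,"x": 0,"y": 0,"z": 0,"roll": 0},{"gripper": 0,"x": 0,"y": 0,"z": 0,"roll": 0}]'

```text
time_s: 30.12
eef_pos: [0.6146, -0.1213, 0.1922]
eef_rot: [-0.0, 0.814, -0.581, 0.001]
wrist_force: [-0.4, 1.7, 6.0]
opening: 0.376
```

move_arm --moves '[{"gripper": 0,"x": 0,"y": 0,"z": -1.5,"roll": 0},{"gripper": 0,"x": 0,"y": 0,"z": -3,"roll": 0},{"gripper": 0,"x": 0,"y": 0,"z": -3,"roll": 0},{"gripper": 0,"x": 0,"y": 0,"z": -2.5,"roll": 0},{"gripper": 0,"x": 0,"y": 0,"z": 0,"roll": 0}]'

```text
time_s: 30.75
eef_pos: [0.6148, -0.1217, 0.2938]
eef_rot: [-0.001, 0.814, -0.581, 0.003]
wrist_force: [-0.1, -1.0, -0.1]
opening: 0.376
```

```bash
python3 plan.py .536 .284 .29 -71
```

```text
pos [ 0.6148 -0.1217  0.2938] jaw -71.06 open 0.38 t 30.75 F [-0.1 -1.  -0.1]
tool shift cm [-40.93  -5.71   0.25] roll -0.1
```

move_arm --moves '[{"gripper": 0,"x": -2.5,"y": 0,"z": 0,"roll": 0},{"gripper": 0,"x": -4,"y": 0,"z": 0,"roll": 0},{"gripper": 0,"x": -4,"y": 0,"z": 0,"roll": 0},{"gripper": 0,"x": -4,"y": 0,"z": 0,"roll": 0},{"gripper": 0,"x": -4,"y": 0,"z": 0,"roll": 0}]'

```text
time_s: 31.38
eef_pos: [0.5519, 0.0559, 0.289]
eef_rot: [0.001, 0.814, -0.581, -0.002]
wrist_force: [0.4, 1.0, -1.0]
opening: 0.373
```

move_arm --moves '[{"gripper": 0,"x": -4,"y": 0,"z": 0,"roll": 0},{"gripper": 0,"x": -4,"y": 0,"z": 0,"roll": 0},{"gripper": 0,"x": -4,"y": 0,"z": 0,"roll": 0},{"gripper": 0,"x": -4,"y": 0,"z": 0,"roll": 0},{"gripper": 0,"x": -4,"y": -2.3,"z": 0,"roll": 0}]'

```text
time_s: 32.0
eef_pos: [0.5079, 0.2519, 0.2888]
eef_rot: [0.002, 0.814, -0.581, -0.001]
wrist_force: [1.1, -0.1, 0.0]
opening: 0.376
```

move_arm --moves '[{"gripper": 0,"x": -2.4,"y": -3.4,"z": 0,"roll": 0},{"gripper": 0,"x": 0,"y": 0,"z": 0,"roll": 0},{"gripper": 0,"x": 0,"y": 0,"z": 0,"roll": 0}]'

```text
time_s: 32.38
eef_pos: [0.5336, 0.2842, 0.289]
eef_rot: [0.001, 0.814, -0.581, -0.001]
wrist_force: [-0.1, -0.1, -0.3]
opening: 0.374
```

```bash
python3 plan.py .536 .284 .196 -71
```

```text
pos [0.5336 0.2842 0.289 ] jaw -71.01 open 0.37 t 32.38 F [-0.1 -0.1 -0.3]
tool shift cm [ 0.09 -0.26  9.3 ] roll -0.0
```

move_arm --moves '[{"gripper": 0,"x": 0.1,"y": -0.3,"z": 3,"roll": 0},{"gripper": 0,"x": 0,"y": 0,"z": 3,"roll": 0},{"gripper": 0,"x": 0,"y": 0,"z": 2,"roll": 0},{"gripper": 0,"x": 0,"y": 0,"z": 0.9,"roll": 0},{"gripper": 0,"x": 0,"y": 0,"z": 0,"roll": 0}]'

```text
time_s: 33.0
eef_pos: [0.5381, 0.2838, 0.2014]
eef_rot: [0.0, 0.814, -0.581, -0.0]
wrist_force: [0.5, -0.3, 0.4]
opening: 0.375
```

move_arm --moves '[{"gripper": 0,"x": 0,"y": 0,"z": 0.2,"roll": 0},{"gripper": 0,"x": 0,"y": 0,"z": 0.2,"roll": 0},{"gripper": 0,"x": 0,"y": 0,"z": 0,"roll": 0}]'

```text
time_s: 33.38
eef_pos: [0.5383, 0.2842, 0.198]
eef_rot: [-0.0, 0.814, -0.581, 0.0]
wrist_force: [0.5, 0.1, -0.6]
opening: 0.369
```

move_arm --moves '[{"gripper": 0,"x": 0,"y": 0,"z": 0.1,"roll": 0},{"gripper": 0,"x": 0,"y": 0,"z": 0,"roll": 0}]'

```text
time_s: 33.62
eef_pos: [0.5382, 0.2841, 0.1967]
eef_rot: [0.0, 0.814, -0.581, -0.0]
wrist_force: [0.1, -1.0, -1.0]
opening: 0.381
```

move_arm --moves '[{"gripper": 0,"x": 0,"y": 0,"z": 0.1,"roll": 0},{"gripper": 0,"x": 0,"y": 0,"z": 0.1,"roll": 0},{"gripper": 0,"x": 0,"y": 0,"z": 0,"roll": 0}]'

```text
time_s: 34.0
eef_pos: [0.5384, 0.2842, 0.1962]
eef_rot: [-0.0, 0.814, -0.581, 0.0]
wrist_force: [-5.5, -1.1, 10.7]
opening: 0.374
```

move_arm --moves '[{"gripper": 55,"x": 0,"y": 0,"z": 0,"roll": 0},{"gripper": 55,"x": 0,"y": 0,"z": 0,"roll": 0},{"gripper": 55,"x": 0,"y": 0,"z": -2,"roll": 0},{"gripper": 60,"x": 0,"y": 0,"z": -4,"roll": 0},{"gripper": 60,"x": 0,"y": 0,"z": -5,"roll": 0}]'

```text
time_s: 34.62
eef_pos: [0.5379, 0.284, 0.3061]
eef_rot: [0.001, 0.814, -0.581, -0.0]
wrist_force: [-0.1, -1.0, 0.7]
opening: 0.595
```

move_arm --moves '[{"gripper": 60,"x": 4,"y": 2,"z": -3,"roll": 0},{"gripper": 60,"x": 4,"y": 4,"z": -2,"roll": 0},{"gripper": 60,"x": 4,"y": 4,"z": 0,"roll": 0},{"gripper": 60,"x": 4,"y": 3,"z": 0,"roll": 0},{"gripper": 60,"x": 3,"y": 1,"z": 0,"roll": 0}]'

```text
time_s: 35.25
eef_pos: [0.4664, 0.0574, 0.3561]
eef_rot: [-0.0, 0.814, -0.581, 0.001]
wrist_force: [1.6, 0.3, 0.5]
opening: 0.597
```

```bash
python3 - <<'E'
from h import *
b=ctrl.camera("top"); a=ctrl.camera("side")["img"][140:370,190:420]
cv2.imwrite("pics/a9.png",np.hstack([cv2.resize(a,(400,400)),cv2.resize(b["img"][130:300,100:270],(400,400))])[:,:,::-1])
H=hsv(b); h,s,v=[H[...,i].astype(int) for i in range(3)]
for k,m,z in (("yellow",(h>22)&(h<34)&(s>150)&(v>120),.068),("red",((h<6)|(h>174))&(s>170),.068),("blue",(h>105)&(h<122)&(s>130),.064)):
    for x in blobs(m[150:300,100:450],60):
        p=x[0]+[100,150]; print(k,p.round(1),x[1],cast(b,p,z)[0].round(4))
th=np.radians(19); w=np.array([.498,.3025])
x=cast(b,[p],.068)[0]
E
python3 plan.py .4 .1 .3
```

```text
yellow [149.2 214. ] 102 [0.5364 0.2847 0.068 ]
red [416.1 249.4] 117 [ 0.4479 -0.3019  0.068 ]
blue [228.6 192. ] 107 [0.5823 0.1086 0.064 ]
blue [399.1 235.4] 1829 [ 0.4795 -0.2659  0.064 ]
pos [0.4675 0.0566 0.3562] jaw -71.26 open 0.6 t 35.35 F [-0.   0.2 -0.6]
tool shift cm [-6.29  5.01  5.6 ] roll
```

View pics/a9.png

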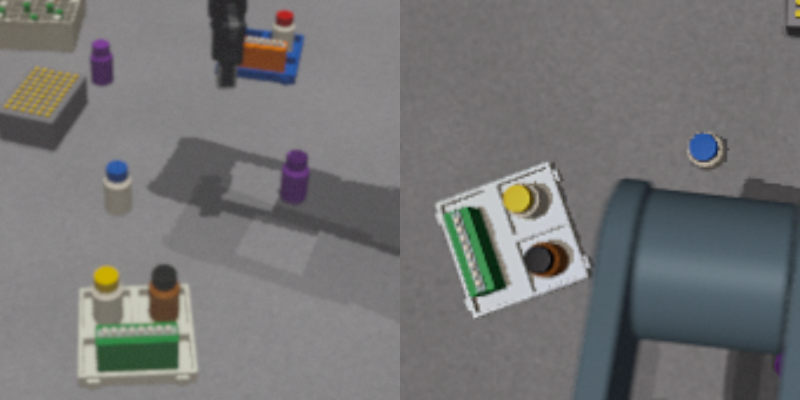

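move_arm --moves '[{"gripper": 60,"x": 0,"y": 0,"z": 0,"roll": 0},{"gripper": 60,"x": 0,"y": 0,"z": 0,"roll": 0}]'

```text
time_s: 35.6
eef_pos: [0.4676, 0.0598, 0.355]
eef_rot: [-0.0, 0.814, -0.581, 0.0]
wrist_force: [0.4, -0.1, 0.3]
opening: 0.601
```

```bash
python3 -c "
from bench import ctrl
print(ctrl.hand_in())"
```

```text
the job is handed in; nothing more can be done
None
```

I made up both kits and handed the job in at about 35.6 s; `hand_in` gives no verdict. I placed the orange strip and then the red bottle in the blue tray. Only after that did I move the green strip, the amber bottle and the yellow bottle into the white tray.

**Last checks:**
- **Bottles:** the red cap measured about 2 mm from its well centre and the yellow cap about 1 mm. The amber bottle I checked only by eye in the last picture and from where the arm released it.
- **Strips:** both looked flat and square in their slots. I judged their positions from where the arm released them and from the pictures, not from a separate measurement. In the top view the arm hid most of the orange strip.
- **Left alone:** the spare's blue cap is at the same pixel as at the start, (228.6, 192.0). The tip box and the purple look-alikes were never touched; the tip box was judged by eye only.
- **Arm:** clear of everything, with the wrist force near zero.

None of these checks failed or disagreed. One move call was refused early on because its rows left out fields; it did not move the arm.

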